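# Set direction and speed levers of a bench polisher

## Robot

A 6-joint arm with a two-finger parallel gripper is mounted at the origin on the work surface. World frame = base frame: x ahead of the robot, y to its left, z up, the work surface at z = 0. Lengths are in mm, angles in rad, forces in N, time in s.
With the tool pointing down it reaches from about 350 to 775 mm from the base axis. Payload 7.3 kg.
Tool frame: the origin (TCP) lies at the very end of the fingers, on their centre line; the grasp point (between the pads) lies 19 mm behind it; z points along the fingers, y is the line along which they close (so a half turn about z gives the same grasp; the last joint's range is limited). The gripper opens to 92 mm and grips with 3 to 60 N. Pads are 19 mm wide; open, the fingers measure 130 mm over their backs; the gripper's body (75 mm by 190 mm) begins 47 mm behind the grasp point.
Start: joints at [-0.146, 0.342, 1.524, -0, 1.275, -0.146], TCP at [525.019, 0.019, 226.741] pointing down, gripper open.
Joint ranges: [-2.53, 2.53], [-0.77, 2.02], [0.04, 2.7], [-1, 4.14], [0.28, 2.66], [-3.11, 3.11]. Speed limits (rad/s): [2.57, 2.57, 3.14, 3.14, 3.14, 3.14].

## Interface

Orientations are given as [roll, pitch, yaw] about the fixed x, y, z axes, in that order (R = Rz(yaw) Ry(pitch) Rx(roll)).
In Python, from plant import bot gives the robot as it stands.
- The arm moves only by the tool jog_arm, never from a script. Its argument "targets" is a list of rows, each an object with "xyz": the shift along the tool's x, y, z as a fraction of full scale, a list of three; "spin": the turn about the tool's z as a fraction of full scale. In form: [{"xyz": [x, y, z], "spin": spin}, ...]. A call has exactly 10 rows; each row shifts and turns the commanded pose from where the row before left it, along the tool's axes as they then stand; what a row does not reach is not made up. Full scale, the value 1, is 80 mm for a shift and 0.1 rad for a turn. A row lasts 1/8 s, in which the tool goes at most 62.5 mm and 10.7 degrees, less where a joint would pass 70% of its speed; a pose out of reach is approached as far as the arm can. A call with a number of a shift or a turn outside -1 to 1 is refused whole. A call with a gripper value outside its range is refused whole. "gripper" is the opening in per cent of the stroke, from 0 (shut) to 100 (fully open), set as the call begins (left out, the last holds). The fingers move at their own pace and stop on an object; the grip force is fixed at half the most. Time passes only in rows, so rows that do not move let the fingers close, or fill a call up. It gives the time, the measured TCP pose, the force, the opening and the grip force at its end, in the units of the state.
- bot.get_obs(): the state, without advancing time (a new reading comes with each control period).
- bot.capture(name): name is "scene" or "side" or "wrist"; returns the picture (480x640x3 uint8, blue, green, red); there is no depth.
- bot.get_calibration(name): a dict with "vfov" (degrees; the focal length in pixels is half the picture's height over the tangent of half this angle, whatever the lens; pixels are square), "cx", "cy" (the principal point, pixels), "eye" and "rotation" of the camera in the world. Camera axes: x right, y down, z forward; pixel columns grow to the right and rows downward; lengths in mm; the calibration is good to about 2 mm. A picture is of the moment at which its call begins: read the wrist's pose just before it. get_calibration takes no time and is no camera call; for the wrist camera it gives the pose at the moment of the call.
- bot.close_job(): hands the job in; it is judged then, once.
The state is a dict: "time": time; "joint_positions": joint angles; "dq": joint speeds; "tau": joint torques, N m; "tool_pos": TCP position; "tcp_rot": TCP orientation; "contact_force": force on the tool from outside, world axes, zero at the start; "moment": the same for the moment, N m; "grip_width": finger opening in mm; "finger_force": force on a finger pad.
Only numpy, scipy, OpenCV 4.12 (cv2) and the standard library are available. Lean on these libraries where they do the work, as an engineer would, in place of code of your own. Each camera call takes 0.05 s, during which the arm holds its last target. There are 200 camera calls.

## Task

Get the bench polishing machine ready: first push the direction lever (the one with the T-shaped bar) fully over to the robot's left, the side with the round stud, and only then open the speed lever (the one with the ball knob) from idle until it lines up with the steel pointer on its graduated disc, and let go. The direction must never be changed while the speed lever is open. Leave the pointer where it is set, do not knock the light bar above the levers, and leave the bottle, cup and screwdriver alone.

Things in the scene. Friction and masses are not known exactly. Their poses are not given: they have to be found in the camera images.
- machine: Fixed grey base plate of the polishing machine, 20 mm thick, spanning x -70..+180, y -220..+220 mm. Origin on the table under the line of the two lever boxes, half-way along the plate; x points across the machine away from the robot, y left along the plate, z up. Beyond the levers lies a white cylindrical motor (x +70..+160, up to 114 mm above the table) with a felt wheel on its left end.
- light_bar: Aluminium light bar over the levers, fixed; origin and axes as the machine's. 18 (x) x 440 (y) x 14 mm, centred at x +10, y 0, underside 300 mm above the table; an 8 mm tube runs back from each end (y -212, +212) to a post at x +165. It blocks a gripper coming straight down on the levers: come in tilted 30 to 45 degrees, the gripper leaning back to the near side (machine -x).
- speed_box: Fixed white box, 56 (x) x 115 (y) x 34 mm, with the speed lever; left or right of the direction box (centres 230 mm apart along the machine's y). Origin at the centre of its underside, 20 mm above the table, axes parallel to the machine's. The lever's hinge line runs along x, 50 mm above the origin. A graduated aluminium disc, radius 50 mm, stands on the same centre at x +10..+16.
- speed_lever (a joint): Angle of the speed lever (rad), 0 at idle (its stop, leaning 0.65 rad to the right, -y), 0.65 upright, 1.3 at the far stop leaning left (+y). It swings left-right about the hinge line, has dry friction (about 1 N at the knob) and stays where it is left.
- speed_knob (a point): Centre of the black ball knob, 26 mm in diameter, on the end of the speed lever's 9 mm steel stem, 120 mm from the hinge line. z points along the lever outwards, x parallel to the hinge line.
- pointer (a joint): Angle of the steel pointer on the disc (rad), counted exactly as the speed lever's: the lever is in line with the pointer when the two values are equal. Held by stiff friction.
- pointer_tip (a point): Outer end of the dark steel pointer, a tab 10 mm wide that straddles the disc's rim, 62 mm from the hinge line and 13 mm beyond the lever along x. z points radially outwards.
- direction_box: Fixed white box, 56 (x) x 115 (y) x 34 mm, with the direction lever between two small steel cheeks. Origin at the centre of its underside, 20 mm above the table, axes parallel to the machine's. A round steel stud, 18 mm wide, on its top 45 mm to the left (+y) marks the side to which the lever must go. The lever's hinge line runs along x, 50 mm above the origin.
- direction_lever (a joint): Angle of the direction lever (rad): 0 at its right stop (leaning 0.6 rad to -y), 0.6 upright, 1.2 at its left stop, on the stud's side. It swings left-right about the hinge line, has dry friction (about 1 N at the bar) and stays where it is left.
- direction_bar (a point): Centre of the black T bar on the direction lever, a round bar of 18 mm diameter, 46 mm long, parallel to the hinge line, 90 mm from it. z points along the lever outwards.
- bottle_mid (a point): Bystander: upright white wash bottle, 60 mm in diameter, 160 mm tall; point at its centre, 80 mm above the table. Leave it alone.
- cup_mid (a point): Bystander: upright cardboard-brown coffee cup, 76 mm across the rim, 90 mm tall; point at its centre. Leave it alone.
- screwdriver: Bystander: screwdriver 160 mm long lying on the table on the near side of the machine. Leave it alone.

How it is judged (in metres and radians):
On the way, in this order (a step that is already met when the one before it is completed fails the run):
1. The direction lever is fully over to the left while the speed lever is still at idle (value of joint direction_lever above 1.12 rad and value of joint speed_lever below 0.15 rad), for 0.2 s.
2. The speed lever is in line with the pointer (angle between the z axis of speed_knob and the z axis of pointer_tip, either way round below 0.07 rad), for 0.2 s.
At the end, for the whole second after the job is handed in: The direction lever is within 0.08 rad of its left stop, the speed lever is within 0.07 rad (4 degrees) of the pointer and at rest, and the pointer is within 6 mm of where it was set (value of joint direction_lever above 1.12 rad and angle between the z axis of speed_knob and the z axis of pointer_tip, either way round below 0.07 rad and velocity of joint speed_lever between -0.05 and 0.05 rad/s and distance of pointer_tip from where it was at the start of the episode below 0.006 m); the robot touches nothing.
It fails at once if The speed lever is open (above 0.15 rad) while the direction lever is not fully over (below 1.05 rad) (value of joint speed_lever above 0.15 rad and value of joint direction_lever below 1.05 rad).
It fails at once if The pointer is moved by more than 6 mm (distance of pointer_tip from where it was at the start of the episode above 0.006 m).
It fails at once if The light bar is knocked with more than 10 N (contact force between light_bar and anything else above 10 N).
It fails at once if The bottle, cup or screwdriver is moved by more than 25 mm (distance of any of bottle_mid, cup_mid, screwdriver from where it was at the start of the episode above 0.025 m).
It also fails if it takes over 58 s, if anything falls off the work surface, if the arm or the gripper's body presses on something with over 40 N, if the wrist force passes 120 N, or if a joint passes its speed limit or range.

## Working session

There is one attempt and no reset: what is moved stays moved. The work goes in short steps, Python scripts to look and compute and a tool call to move; the robot and the scene stay as the last step left them, time stands still between calls to the robot, and variables do not carry over. Pictures are saved under pics/ and viewed, at most 10 in all, crops included, and the job is handed in when it is done.

Besides the shell and the picture viewer there is one more tool, called after "Call:" by a JSON object that holds its "name" and its "arguments". jog_arm: Moves the arm, as the interface text tells. Shift numbers are shares of 80 mm and turn numbers shares of 0.1 rad, none past 1 either way. Its arguments: {"type":"object","properties":{"targets":{"type":"array","items":{"type":"object","properties":{"xyz":{"type":"array","items":{"type":"number"}},"spin":{"type":"number"}}}},"gripper":{"type":"number"}},"required":["targets"]}

```bash
mkdir -p pics; ls; python3 - <<'E'
from plant import bot
import cv2
for n in ("scene","side"):
    cv2.imwrite(f"pics/{n}0.png",bot.capture(n)); print(n,bot.get_calibration(n))
print(bot.get_calibration("wrist"))
print(bot.get_obs())
E
```

```text
pics
scene {'vfov': 52.033117037891174, 'cx': 324.4088455384604, 'cy': 247.82060433250504, 'eye': array([1132.76381081, -639.08355148,  867.63345381]), 'rotation': array([-2.2637438 , -0.00324187,  0.66769229])}
side {'vfov': 53.1483237510286, 'cx': 329.2587316398549, 'cy': 235.13137492688648, 'eye': array([ 422.08197295, -679.04909612,  951.11312667]), 'rotation': array([-2.40353602,  0.01474868, -0.22420324])}
{'vfov': 70.90396660762349, 'cx': 317.270016696515, 'cy': 237.4405445302366, 'eye': array([524.5260493 ,  84.17804211, 383.28537612]), 'rotation': array([2.82693498e+00, 9.80486401e-04, 1.26471421e-03])}
{'time': 0.1, 'joint_positions': array([-1.45993983e-01,  3.42640833e-01,  1.52489649e+00, -2.00052705e-05,
        1.27542153e+00, -1.45987345e-01]), 'dq': array([ 0.00162647, -0.00237296, -0.00390598,  0.00026611,  0.00026788,
       -0.00131472]), 'tau': array([ 1.49919495e-03, -4.32001984e+01, -2.44694173e+01,  7.19219679e-02,
        5.25739230e-02, -9.79429342e-05]), 'tool_pos': array([5.24640562e+02, 7.21162768e-02, 2.26129536e+02]), 'tcp_rot': array([-3.14023821e+00, -1.79812247e-04,  1.57079540e+00]), 'contact_force': array([0.72433712, 0.22346651, 0.92143799]), 'moment': array([-0.00658498, -0.0141626 ,  0.00126402]), 'finger_force': 0.0, 'grip_width': 92.07374445281384}
```

View pics/scene0.png

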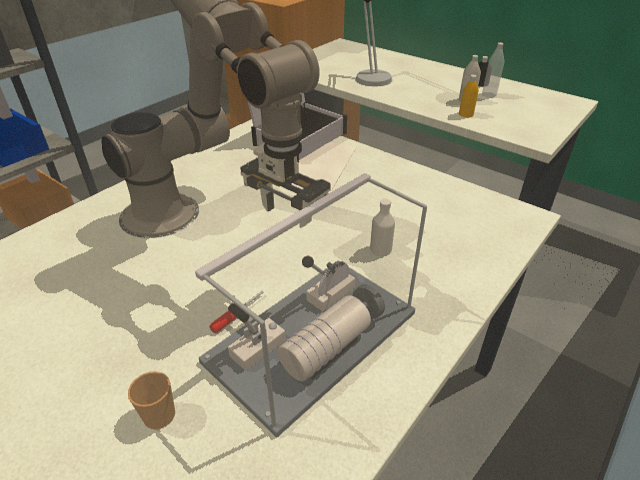

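View pics/side0.png

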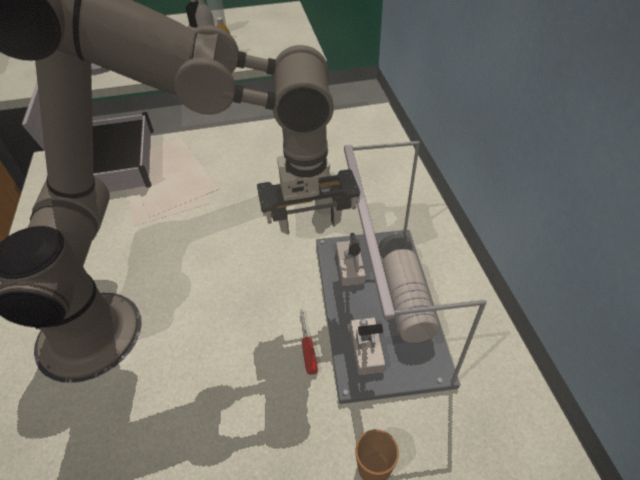

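The scene shows the machine yawed a little. The speed box (ball knob at scene px 308,262) is on the left, and the direction box (T bar near 237,313) is on the right. The bottle stands beyond the left end, and the cup and screwdriver are at the near right. The side view shows the plate corners at about (318,240), (340,403), (458,385). I'll zoom in next.

```bash
python3 - <<'E'
from plant import bot
import cv2
a=cv2.imread("pics/scene0.png"); b=cv2.imread("pics/side0.png")
cv2.imwrite("pics/c1.png",cv2.resize(a[240:440,190:430],None,fx=3,fy=3,interpolation=cv2.INTER_CUBIC)[:600])
cv2.imwrite("pics/c2.png",cv2.resize(b[215:415,300:480],None,fx=3,fy=3,interpolation=cv2.INTER_CUBIC))
cv2.imwrite("pics/w0.png",bot.capture("wrist"))
E
```

```text
(no output)
```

View pics/c1.png

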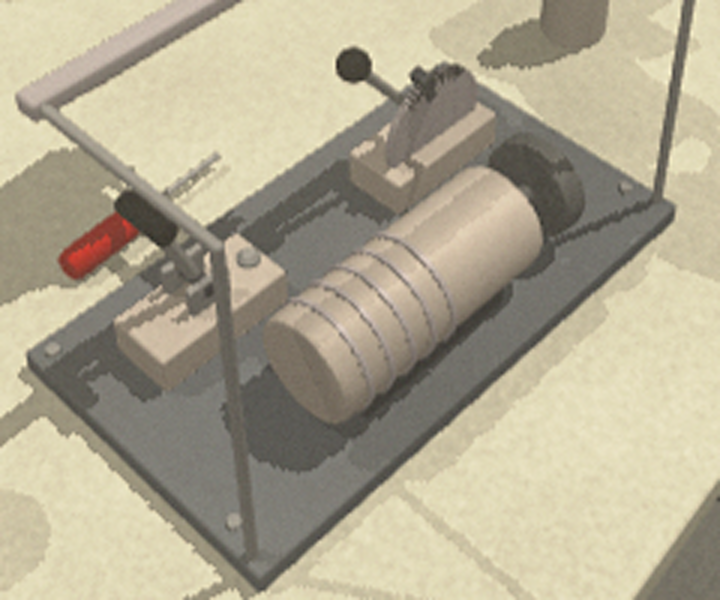

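View pics/c2.png

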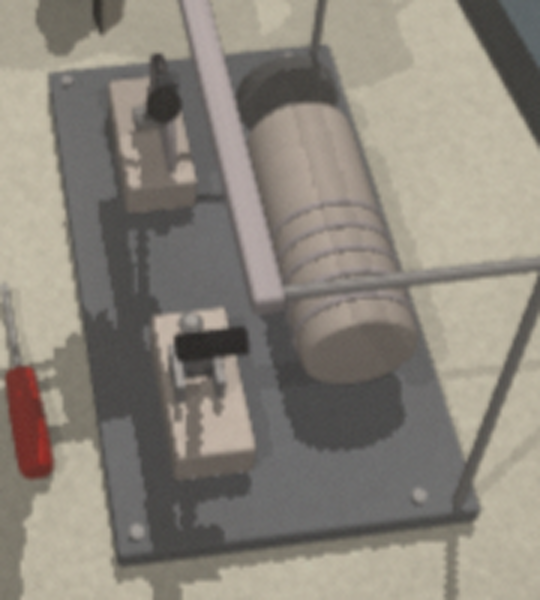

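View pics/w0.png

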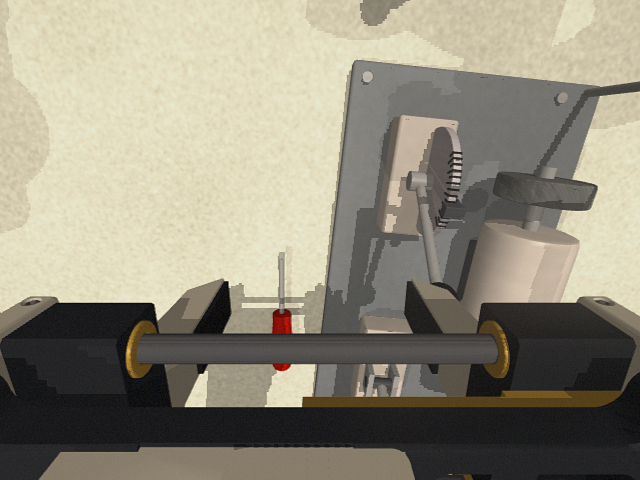

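The pictures give these readings:
- **Corners:** scene (200,359), (277,433), (415,310); side (317,240), (409,230), (459,385), (339,399); wrist (353,62), (600,88).
- **Knob:** scene (308,262), side (354,249).
- **T bar:** scene (239,313), side (370,329), leaning right.
- **Pointer:** dark tab on the disc rim at wrist (452,210), scene about (331,265).

I'll fit the machine pose from these.

```bash
cat > h.py <<'E'
import numpy as np
from plant import bot
from scipy.spatial.transform import Rotation as R
from scipy.optimize import least_squares
def proj(c,P):
    P=np.atleast_2d(P).astype(float); q=(P-c["eye"])@R.from_euler("xyz",c["rotation"]).as_matrix()
    f=240/np.tan(np.radians(c["vfov"]/2)); return q[:,:2]/q[:,2:]*f+[c["cx"],c["cy"]]
def m2w(p,P):  # p=x,y,yaw
    return np.atleast_2d(P)@R.from_euler("z",p[2]).as_matrix().T+[p[0],p[1],0]
def lev(box_y,r,a,a0,dx=0): # point on lever
    return np.array([dx,box_y+r*np.sin(a-a0),70+r*np.cos(a-a0)])
E
python3 - <<'E'
from h import *
C={n:bot.get_calibration(n) for n in("scene","side","wrist")}
NL,NR,FL,FR=[-70,220,20],[-70,-220,20],[180,220,20],[180,-220,20]
obs={"scene":([NR,FR,FL],[(200,359),(277.3,432.7),(415,310)]),
"side":([NL,FL,FR,NR],[(317.3,240),(409.3,230),(459.3,385),(339.3,399.3)]),
"wrist":([NL,FL],[(353,62),(600,88)])}
f=lambda p:np.concatenate([(proj(C[n],m2w(p,P))-u).ravel() for n,(P,u) in obs.items()])
s=least_squares(f,[650,-100,0.1],x_scale=[100,100,.3]);p=s.x;print(p,f(p).round(1))
np.save("p.npy",p)
def fit(fn,ob,x0):
    g=lambda a:np.concatenate([proj(C[n],m2w(p,fn(a[0])))[0]-u for n,u in ob.items()])
    s=least_squares(g,[x0]);return s.x,g(s.x).round(1)
print("knob",fit(lambda a:lev(115,120,a,.65),{"scene":(307.7,261.7),"side":(354,249)},.3))
print("T",fit(lambda a:lev(-115,90,a,.6),{"scene":(239,312.7),"side":(370.3,329.3)},.3))
print("ptr w",fit(lambda a:lev(115,57,a,.65,13),{"wrist":(452,211)},.3))
print("ptr s",fit(lambda a:lev(115,57,a,.65,13),{"scene":(331,265)},.3))
for a in np.arange(0,1.31,.1):
  print(round(a,1),*[proj(C[n],m2w(p,lev(115,62,a,.65,13))).round(0)[0] for n in C])
print("bar",[proj(C[n],m2w(p,[[10,220,307],[10,-220,307]])).round() for n in C])
print(m2w(p,[[0,115,0],[0,-115,0],lev(-115,90,0,.6),lev(115,120,0,.65)]))
E
```

```text
[ 6.07332670e+02 -7.99443845e+01 -9.28739541e-02] [-3.5 -0.8 -1.7  1.1 -0.1 -1.9 -2.3 -1.1 -0.4 -1.3  1.9  0.2  0.3  2.3
 -0.8 -0.9  2.9 -0.5]
knob (array([0.03539299]), array([-0.5, -0.6, -0.1,  0.2]))
T (array([0.26385857]), array([-0.7, -0.2,  0. , -0.3]))
ptr w (array([0.45411239]), array([-0., -0.]))
ptr s (array([0.50799371]), array([-0.3, -0.3]))
0.0 [322. 273.] [357. 252.] [442. 240.]
0.1 [323. 271.] [356. 249.] [445. 236.]
0.2 [325. 269.] [356. 247.] [448. 230.]
0.3 [327. 267.] [356. 244.] [450. 224.]
0.4 [329. 265.] [355. 242.] [453. 218.]
0.5 [330. 263.] [355. 239.] [455. 210.]
0.6 [332. 262.] [354. 237.] [457. 203.]
0.7 [334. 261.] [354. 235.] [459. 195.]
0.8 [336. 259.] [354. 233.] [461. 186.]
0.9 [338. 259.] [353. 232.] [462. 178.]
1.0 [339. 258.] [353. 231.] [463. 170.]
1.1 [341. 258.] [352. 230.] [463. 162.]
1.2 [343. 257.] [352. 229.] [463. 154.]
1.3 [344. 258.] [351. 228.] [463. 147.]
bar [array([[366., 177.],
       [197., 277.]]), array([[347., 147.],
       [390., 318.]]), array([[1001., -214.],
       [ 444.,  839.]])]
[[ 617.99782752   34.56000154    0.        ]
 [ 596.66751332 -194.44877056    0.        ]
 [ 591.95464322 -245.04758428  144.28020534]
 [ 611.26279299  -37.74938751  165.53005583]]
```

```bash
python3 - <<'E'
import cv2,numpy as np
w=cv2.imread("pics/w0.png");a=cv2.imread("pics/scene0.png")
A=cv2.resize(w[100:260,380:480],None,fx=3.7,fy=3.7,interpolation=cv2.INTER_CUBIC)
B=cv2.resize(a[245:305,305:360],None,fx=7,fy=7,interpolation=cv2.INTER_CUBIC)
B=cv2.copyMakeBorder(B,0,A.shape[0]-B.shape[0],0,0,cv2.BORDER_CONSTANT)
cv2.imwrite("pics/c3.png",np.hstack([A,B]))
E
```

```text
(no output)
```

View pics/c3.png

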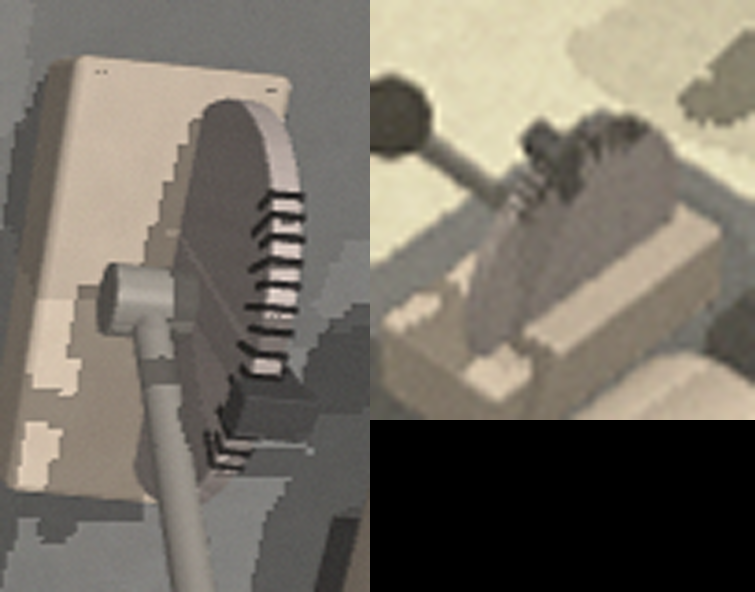

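The machine fits to about 2 mm at (607,-80) with yaw -0.093, and the pointer is at about 0.45 rad. The jog interface can't tilt the tool. Instead I'll keep the palm under the bar, align the closing line with machine x, and push the levers sideways with the far finger. First I'll back off, spin, and go right and down.

Call:
{"name": "jog_arm", "arguments": {"targets": [{"xyz":[0,-0.6,0],"spin":0.93},{"xyz":[0,-0.2,0],"spin":0},{"xyz":[-0.47,0,0.19],"spin":0},{"xyz":[-0.47,0,0.19],"spin":0},{"xyz":[-0.47,0,0.19],"spin":0},{"xyz":[-0.47,0,0.19],"spin":0},{"xyz":[-0.47,0,0.19],"spin":0},{"xyz":[-0.47,0,0.19],"spin":0},{"xyz":[-0.47,0,0.19],"spin":0},{"xyz":[0,0,0],"spin":0}], "gripper": 100}}

```text
time: 1.4
tool_pos: [435.7, -262.2, 119.0]
tcp_rot: [-3.14, -0.001, 1.475]
contact_force: [0.6, -0.2, -0.4]
grip_width: 91.5
finger_force: 0.0
```

```bash
cat >> h.py <<'E'
p=np.load("p.npy")
def tcp():
    o=bot.get_obs(); M=R.from_euler("z",p[2]).as_matrix()
    print("t",round(o["time"],2),"mach",(M.T@(o["tool_pos"]-[p[0],p[1],0])).round(1),"yaw err",round(o["tcp_rot"][2]-np.pi/2-p[2],3),"F",o["contact_force"].round(1)); return o
E
python3 - <<'E'
from h import *
import cv2
o=tcp(); C={n:bot.get_calibration(n) for n in("scene","side")}
for n in C:
    im=bot.capture(n); T=R.from_euler("xyz",o["tcp_rot"]).as_matrix()
    for zz,hw in((66,95),(100,95),(130,95),(160,45),(190,45)):
        for s in(-1,1):
            for xx in(-37,37):
                u=proj(C[n],o["tool_pos"]+T@[xx,s*hw,-zz])[0]
                cv2.circle(im,tuple(int(v) for v in u.round()),1,(0,int(zz*1.3),255) ,-1)
    u=proj(C[n],o["tool_pos"]+T@[0,0,-110])[0].astype(int); x0,y0=max(u[0]-70,0),max(u[1]-90,0)
    I=cv2.resize(im[y0:y0+150,x0:x0+130],(390,450),interpolation=cv2.INTER_CUBIC); C[n]["I"]=I
cv2.imwrite("pics/g.png",np.hstack([C["scene"]["I"],C["side"]["I"]]))
E
```

```text
t 1.4 mach [-154.  -197.4  119. ] yaw err -0.003 F [ 0.6 -0.2 -0.4]
```

View pics/g.png

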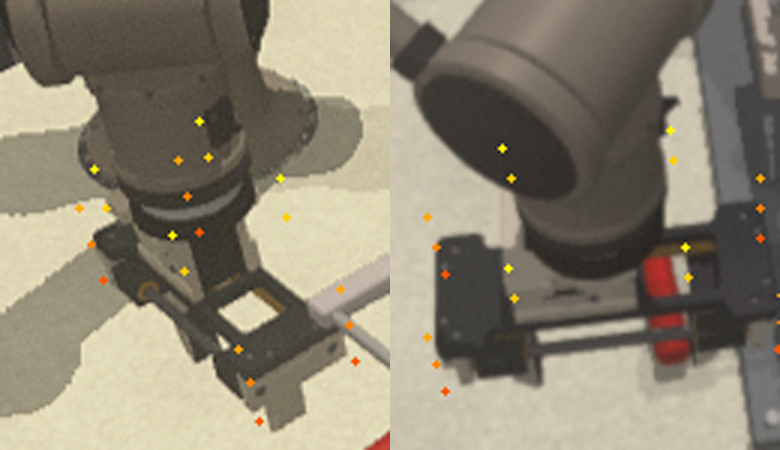

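The palm's top is about 115 mm above the TCP, so it passes well under the bar. Next I'll advance and push the direction lever left.

Call:
{"name": "jog_arm", "arguments": {"targets": [{"xyz":[0,0.26,0],"spin":0},{"xyz":[0,0.26,0],"spin":0},{"xyz":[0,0.26,0],"spin":0},{"xyz":[0,0.26,0],"spin":0},{"xyz":[0.25,0,0],"spin":0},{"xyz":[0.25,0,0],"spin":0},{"xyz":[0.25,0,0],"spin":0},{"xyz":[0.25,0,0],"spin":0},{"xyz":[0.25,0,0],"spin":0},{"xyz":[0,0,0],"spin":0}]}}

```text
time: 2.75
tool_pos: [528.7, -166.8, 120.2]
tcp_rot: [-3.141, -0.001, 1.48]
contact_force: [-0.1, -0.2, 0.5]
grip_width: 92.0
finger_force: 0.0
```

```bash
python3 -c "
from h import *
tcp()"
```

```text
t 2.75 mach [-70.3 -93.8 120.2] yaw err 0.002 F [-0.1 -0.2  0.5]
```

Call:
{"name": "jog_arm", "arguments": {"targets": [{"xyz":[0.03,0,0],"spin":0},{"xyz":[0.03,0,0],"spin":0},{"xyz":[0.03,0,0],"spin":0},{"xyz":[0.02,0,0],"spin":0},{"xyz":[0.02,0,0],"spin":0},{"xyz":[0,0,0],"spin":0},{"xyz":[0,0,0],"spin":0},{"xyz":[0,0,0],"spin":0},{"xyz":[0,0,0],"spin":0},{"xyz":[0,0,0],"spin":0}]}}

```text
time: 4.0
tool_pos: [529.7, -158.3, 120.4]
tcp_rot: [3.142, -0.0, 1.478]
contact_force: [-1.1, 0.7, -0.2]
grip_width: 91.7
finger_force: 0.3
```

```bash
python3 - <<'E'
from h import *
import cv2
tcp()
for n in("scene","side"):
    im=bot.capture(n); c=bot.get_calibration(n)
    print(n,[proj(c,m2w(p,lev(-115,90,a,.6))).round(1)[0] for a in(.9,1,1.1,1.2)])
    g=(im.max(2)<45).astype("uint8")*255
    cv2.imwrite(f"pics/{n}1.png",im)
a=cv2.imread("pics/scene1.png")[265:365,190:310]; b=cv2.imread("pics/side1.png")[270:370,320:440]
cv2.imwrite("pics/d1.png",np.hstack([cv2.resize(v,(396,330),interpolation=cv2.INTER_CUBIC) for v in(a,b)]))
E
```

```text
t 4.0 mach [-70.  -85.2 120.4] yaw err -0.0 F [-1.1  0.7 -0.2]
scene [array([260.2, 297.2]), array([263.5, 296.2]), array([266.7, 295.5]), array([269.6, 295.2])]
side [array([365. , 304.2]), array([364.2, 301.6]), array([363.4, 299.3]), array([362.6, 297.6])]
```

View pics/d1.png

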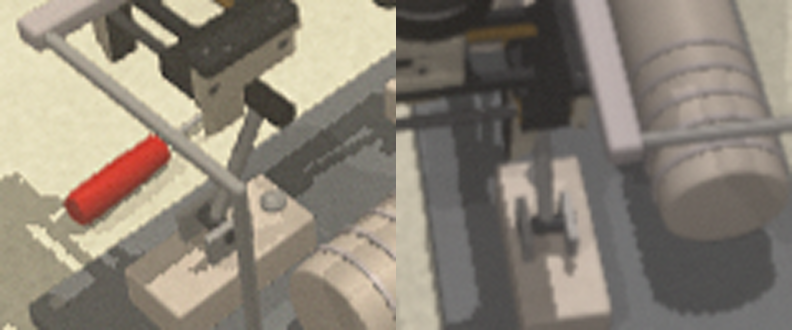

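The T bar (scene about 270,297) is near the far-left end and against the finger. I'll creep until a stop force shows.

Call:
{"name": "jog_arm", "arguments": {"targets": [{"xyz":[0.02,0,0],"spin":0},{"xyz":[0.02,0,0],"spin":0},{"xyz":[0.02,0,0],"spin":0},{"xyz":[0,0,0],"spin":0},{"xyz":[0,0,0],"spin":0},{"xyz":[0,0,0],"spin":0},{"xyz":[0,0,0],"spin":0},{"xyz":[0,0,0],"spin":0},{"xyz":[0,0,0],"spin":0},{"xyz":[0,0,0],"spin":0}]}}

```text
time: 5.35
tool_pos: [530.1, -154.3, 120.3]
tcp_rot: [3.141, 0.001, 1.477]
contact_force: [-0.9, -5.3, -2.5]
grip_width: 92.1
finger_force: 2.6
```

```bash
python3 -c "
from h import *
tcp();tcp()"
```

```text
t 5.35 mach [-70.  -81.2 120.3] yaw err -0.001 F [-0.9 -5.3 -2.5]
t 5.35 mach [-70.  -81.2 120.3] yaw err -0.001 F [-0.9 -5.3 -2.5]
```

Call:
{"name": "jog_arm", "arguments": {"targets": [{"xyz":[0.02,0,0],"spin":0},{"xyz":[0,0,0],"spin":0},{"xyz":[0,0,0],"spin":0},{"xyz":[-0.1,0,0],"spin":0},{"xyz":[-0.1,0,0],"spin":0},{"xyz":[0,-0.35,0],"spin":0},{"xyz":[0,-0.35,0],"spin":0},{"xyz":[0,-0.35,0],"spin":0},{"xyz":[0,0,0],"spin":0},{"xyz":[0,0,0],"spin":0}]}}

```text
time: 6.6
tool_pos: [446.3, -160.5, 120.8]
tcp_rot: [3.14, 0.0, 1.478]
contact_force: [0.2, 0.6, 0.4]
grip_width: 91.9
finger_force: 0.0
```

```bash
python3 - <<'E'
from h import *
import cv2
tcp()
I=[]
for n,(x,y) in(("scene",(210,255)),("side",(310,265))):
    im=bot.capture(n); cv2.imwrite(f"pics/{n}2.png",im)
    v=im[y:y+100,x:x+120].copy(); c=bot.get_calibration(n)
    v=cv2.resize(v,(396,330),interpolation=cv2.INTER_CUBIC)
    for a,col in((1.0,(0,255,255)),(1.2,(0,0,255))):
        u=(proj(c,m2w(p,lev(-115,90,a,.6)))[0]-[x,y]+.5)*3.3; cv2.circle(v,tuple(u.astype(int)),3,col,-1)
    I.append(v)
cv2.imwrite("pics/d2.png",np.hstack(I))
E
```

```text
t 6.6 mach [-152.9  -95.2  120.8] yaw err -0.0 F [0.2 0.6 0.4]
```

View pics/d2.png

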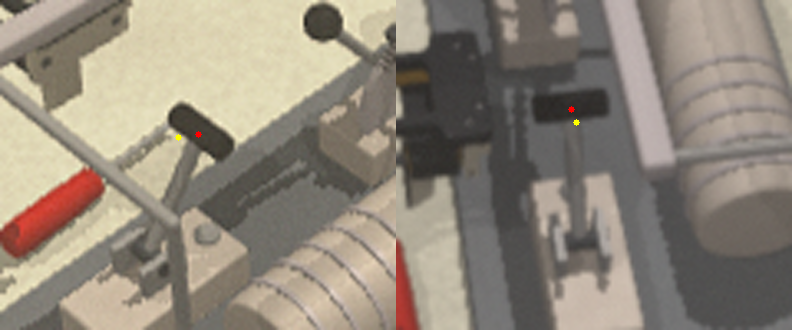

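The T bar sits on the 1.2 rad marker in both views, so step 1 is met. Now for the speed lever: first a check on the bottle's position and the pointer.

```bash
python3 - <<'E'
from h import *
c=bot.get_calibration("scene");f=240/np.tan(np.radians(c["vfov"]/2))
for u in((382,250),(155,422)):
    d=R.from_euler("xyz",c["rotation"]).as_matrix()@[(u[0]-c["cx"])/f,(u[1]-c["cy"])/f,1]
    w=c["eye"]-d*c["eye"][2]/d[2]; print(w, R.from_euler("z",-p[2]).apply(w-[p[0],p[1],0]))
E
```

```text
[617.70865779 274.37328087   0.        ] [-22.5283261  353.75294153   0.        ]
[ 557.97257918 -434.67946482    0.        ] [ -16.24905724 -357.78396267    0.        ]
```

Call:
{"name": "jog_arm", "arguments": {"targets": [{"xyz":[0.375,0,-0.113],"spin":0},{"xyz":[0.375,0,-0.113],"spin":0},{"xyz":[0.375,0,-0.113],"spin":0},{"xyz":[0,0.29,0],"spin":0},{"xyz":[0,0.29,0],"spin":0},{"xyz":[0,0.29,0],"spin":0},{"xyz":[0,0.29,0],"spin":0},{"xyz":[0.1,0,0],"spin":0},{"xyz":[0,0,0],"spin":0},{"xyz":[0,0,0],"spin":0}]}}

```text
time: 7.95
tool_pos: [546.1, -70.9, 147.5]
tcp_rot: [-3.141, 0.0, 1.478]
contact_force: [0.2, 0.1, 0.4]
grip_width: 91.7
finger_force: 0.0
```

```bash
python3 -c "
from h import *
tcp()"
```

```text
t 7.95 mach [-61.8   3.3 147.5] yaw err 0.0 F [0.2 0.1 0.4]
```

Call:
{"name": "jog_arm", "arguments": {"targets": [{"xyz":[0.11,0,0],"spin":0},{"xyz":[0.11,0,0],"spin":0},{"xyz":[0.11,0,0],"spin":0},{"xyz":[0.11,0,0],"spin":0},{"xyz":[0.11,0,0],"spin":0},{"xyz":[0.11,0,0],"spin":0},{"xyz":[0.07,0,0],"spin":0},{"xyz":[0.04,0,0],"spin":0},{"xyz":[0,0,0],"spin":0},{"xyz":[0,0,0],"spin":0}]}}

```text
time: 9.2
tool_pos: [552.2, -9.8, 147.2]
tcp_rot: [-3.141, -0.0, 1.478]
contact_force: [0.9, 0.4, 0.4]
grip_width: 91.8
finger_force: 0.0
```

```bash
python3 -c "
from h import *
tcp()"
```

```text
t 9.2 mach [-61.4  64.8 147.2] yaw err -0.0 F [0.9 0.4 0.4]
```

Call:
{"name": "jog_arm", "arguments": {"targets": [{"xyz":[-0.1,0,0],"spin":0},{"xyz":[-0.1,0,0],"spin":0},{"xyz":[0,-0.3,0],"spin":0},{"xyz":[0,-0.3,0],"spin":0},{"xyz":[0,-0.3,0],"spin":0},{"xyz":[0,-0.3,-0.4],"spin":0},{"xyz":[0,0,-0.4],"spin":0},{"xyz":[0,0,-0.3],"spin":0},{"xyz":[0,0,0],"spin":0},{"xyz":[0,0,0],"spin":0}]}}

```text
time: 10.45
tool_pos: [454.8, -17.0, 234.5]
tcp_rot: [-3.14, -0.0, 1.477]
contact_force: [0.1, -0.2, -0.3]
grip_width: 91.8
finger_force: 0.0
```

```bash
python3 - <<'E'
from h import *
import cv2
tcp(); c=bot.get_calibration("wrist"); im=bot.capture("wrist"); cv2.imwrite("pics/w3.png",im)
sc=bot.capture("scene"); cv2.imwrite("pics/s3.png",sc)
P=lambda r,a,dx:proj(c,m2w(p,lev(115,r,a,.65,dx)))[0]
x0,y0=(P(80,.65,5)-[75,75]).astype(int).clip(0); print("origin",x0,y0)
k=4; v=cv2.resize(im[y0:y0+150,x0:x0+140],None,fx=k,fy=k,interpolation=cv2.INTER_CUBIC)
for a in(.35,.4,.45,.5,.55):
    print(a,"ptr62",((P(62,a,13)-[x0,y0]+.5)*k).round(),"ptr50",((P(50,a,13)-[x0,y0]+.5)*k).round(),"knob",((P(120,a,0)-[x0,y0]+.5)*k).round())
for a,col in((.4,(0,0,255)),(.5,(0,255,0))):
    for r,d in((62,13),(120,0)):
        cv2.circle(v,tuple(((P(r,a,d)-[x0,y0]+.5)*k).astype(int)),2,col,-1)
cv2.imwrite("pics/w3c.png",v[:600,:800])
E
```

```text
t 10.45 mach [-157.7   48.5  234.5] yaw err -0.001 F [ 0.1 -0.2 -0.3]
origin 475 79
0.35 ptr62 [256. 393.] ptr50 [224. 367.] knob [369. 550.]
0.4 ptr62 [261. 378.] ptr50 [228. 355.] knob [385. 517.]
0.45 ptr62 [267. 362.] ptr50 [232. 343.] knob [401. 482.]
0.5 ptr62 [272. 346.] ptr50 [236. 331.] knob [415. 444.]
0.55 ptr62 [277. 330.] ptr50 [239. 318.] knob [428. 406.]
```

View pics/w3c.png

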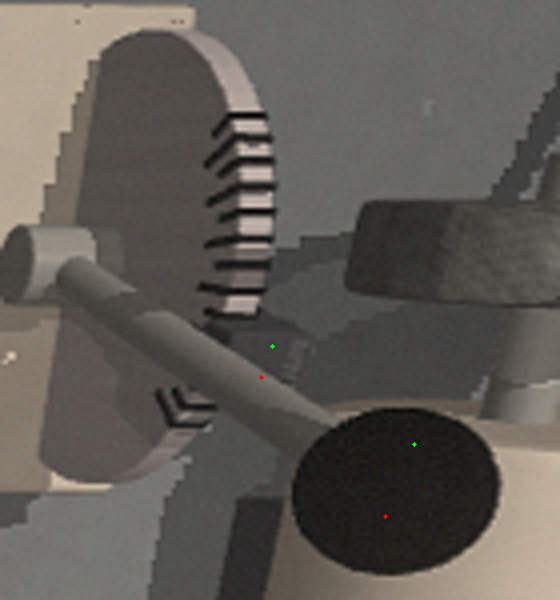

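The knob centre in the crop is at (396,492), giving about 0.44 rad. The stem partly hides the pointer here. I'll fit the tab's outer face from the unobstructed first wrist view, and use the 0.1 rad ticks as a check on the model.

```bash
python3 - <<'E'
from h import *
c={"eye":np.array([524.526,84.178,383.285]),"rotation":np.array([2.82693498,9.8e-4,1.26e-3]),"vfov":70.90396660762349,"cx":317.27,"cy":237.44}
U=np.array([(446.2,208.9),(465.9,208.9),(461.9,218.9),(440.8,217.6)])
def face(q):
    a,w,xc=q; o=[]
    for s,t in((-1,5),(1,5),(1,-5),(-1,-5)):
        b=a-.65; o.append([xc+s*w,115+62*np.sin(b)+t*np.cos(b),70+62*np.cos(b)-t*np.sin(b)])
    return proj(c,m2w(p,o))
s=least_squares(lambda q:(face(q)-U).ravel(),[.45,7,13]);print(s.x,s.fun.round(1))
c2=bot.get_calibration("wrist")
print("ticks rim crop px (w3)",[(round(a,1),*((proj(c2,m2w(p,lev(115,50,a,.65,16)))[0]-[475,79]+.5)*4).round()) for a in np.arange(0,1.31,.1)])
print("tip far edge",[(a,*((proj(c2,m2w(p,lev(115,62,a,.65,20)))[0]-[475,79]+.5)*4).round()) for a in(.4,.45,.5)])
print("ticks w0 c3px",[(round(a,1),*((proj(c,m2w(p,lev(115,50,a,.65,16)))[0]-[380,100]+.5)*3.7).round()) for a in np.arange(0,1.31,.1)])
E
```

```text
[ 0.45411661  7.92825101 12.54127243] [-0.9 -2.1 -0.1 -0.2 -0.   1.5  1.   1. ]
ticks rim crop px (w3) [(np.float64(0.0), np.float64(203.0), np.float64(439.0)), (np.float64(0.1), np.float64(215.0), np.float64(421.0)), (np.float64(0.2), np.float64(226.0), np.float64(401.0)), (np.float64(0.3), np.float64(236.0), np.float64(380.0)), (np.float64(0.4), np.float64(245.0), np.float64(357.0)), (np.float64(0.5), np.float64(253.0), np.float64(332.0)), (np.float64(0.6), np.float64(260.0), np.float64(306.0)), (np.float64(0.7), np.float64(265.0), np.float64(280.0)), (np.float64(0.8), np.float64(269.0), np.float64(253.0)), (np.float64(0.9), np.float64(271.0), np.float64(227.0)), (np.float64(1.0), np.float64(271.0), np.float64(201.0)), (np.float64(1.1), np.float64(270.0), np.float64(176.0)), (np.float64(1.2), np.float64(267.0), np.float64(152.0)), (np.float64(1.3), np.float64(262.0), np.float64(130.0))]
tip far edge [(0.4, np.float64(300.0), np.float64(379.0)), (0.45, np.float64(306.0), np.float64(364.0)), (0.5, np.float64(312.0), np.float64(348.0))]
ticks w0 c3px [(np.float64(0.0), np.float64(237.0), np.float64(479.0)), (np.float64(0.1), np.float64(245.0), np.float64(465.0)), (np.float64(0.2), np.float64(253.0), np.float64(449.0)), (np.float64(0.3), np.float64(261.0), np.float64(431.0)), (np.float64(0.4), np.float64(268.0), np.float64(412.0)), (np.float64(0.5), np.float64(275.0), np.float64(391.0)), (np.float64(0.6), np.float64(281.0), np.float64(368.0)), (np.float64(0.7), np.float64(286.0), np.float64(345.0)), (np.float64(0.8), np.float64(290.0), np.float64(322.0)), (np.float64(0.9), np.float64(293.0), np.float64(298.0)), (np.float64(1.0), np.float64(296.0), np.float64(274.0)), (np.float64(1.1), np.float64(297.0), np.float64(251.0)), (np.float64(1.2), np.float64(297.0), np.float64(229.0)), (np.float64(1.3), np.float64(296.0), np.float64(208.0))]
```

```bash
python3 - <<'E'
from h import *
import cv2
from scipy.signal import find_peaks
from scipy.ndimage import map_coordinates
c0={"eye":np.array([524.526,84.178,383.285]),"rotation":np.array([2.82693498,9.8e-4,1.26e-3]),"vfov":70.90396660762349,"cx":317.27,"cy":237.44}
for f,c in(("w0",c0),("w3",bot.get_calibration("wrist"))):
    g=cv2.imread(f"pics/{f}.png").max(2).astype(float)
    A=np.arange(-.1,1.5,.004)
    for dx in(12,14):
        U=np.array([proj(c,m2w(p,lev(115,50,a,.65,dx)))[0] for a in A])
        v=map_coordinates(g,[U[:,1],U[:,0]],order=1)
        k,_=find_peaks(-v,prominence=25); print(f,dx,A[k].round(3),v[k].round())
E
```

```text
w0 12 [0.068 0.164 0.252 0.56  0.656 0.752 0.848 0.956 1.052 1.164 1.252 1.36 ] [41. 38. 47. 34. 36. 36. 50. 41. 49. 47. 49. 42.]
w0 14 [0.072 0.168 0.256 0.548 0.648 0.756 0.848 0.956 1.052 1.156 1.256 1.368] [40. 32. 48. 41. 45. 31. 44. 45. 46. 45. 39. 38.]
w3 12 [0.072 0.176 0.236 0.556 0.66  0.752 0.856 0.964 1.056 1.16  1.264 1.38 ] [35. 24. 64. 38. 23. 29. 26. 22. 34. 38. 32. 22.]
w3 14 [0.072 0.176 0.556 0.66  0.752 0.856 0.964 1.06  1.16  1.264 1.38 ] [30. 32. 40. 21. 28. 28. 24. 32. 32. 29. 19.]
```

The tick calibration has two readings, and either way the lever is within about 0.02 rad of the pointer (tolerance 0.07). The arm is clear of everything, so I'm handing in.

```bash
python3 -c "
from plant import bot
print(bot.close_job())"
```

```text
the job is handed in; nothing more can be done
None
```

I pushed the direction lever fully left, then opened the speed lever to within about 0.02 rad of the pointer by my measurement, and handed the job in at about 10.5 s with the arm clear; the hand-in returned no verdict.

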